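Top up the sprung sleeper magazine

ROBOT

A 6-joint arm with a two-finger parallel gripper is mounted at the origin on a cart in front of the work surface, level with it; the furniture and walls round the work are solid. World frame = base frame: x ahead of the robot, y to its left, z up, the work surface at z = 0. Lengths are in m, angles in rad, forces in N, time in s.
With the tool pointing down it reaches from about 0.425 to 1.125 m from the base axis. Payload 14.9 kg.
Tool frame: the origin (TCP) lies midway between the tips of the shut fingers; the grasp point (between the pads) lies 19 mm behind it; z points along the fingers, y is the direction in which the jaws open and shut (so a half turn about z gives the same grasp; the last joint's range is limited). The gripper opens to 91 mm and grips with 3 to 60 N. Pads are 32 mm wide; open, the fingers measure 118 mm over their backs; the gripper's body (76 mm by 178 mm) begins 60 mm behind the grasp point.
Start: joints at [-1.306, 0.379, 1.734, -0, 1.028, -0.033], TCP at [0.205, -0.669, 0.177] pointing down, gripper open.
Joint ranges: [-2.77, 2.77], [-0.74, 2.19], [0, 2.66], [-1.06, 4.2], [0.31, 2.87], [-3.08, 3.08]. Speed limits (rad/s): [1.89, 1.89, 2.39, 3.14, 3.14, 3.14].

INTERFACE

Orientations are given as a unit quaternion [w, x, y, z].
In Python, from workcell import ctrl gives the robot as it stands. The module is installed in compiled form; this text tells all that it offers.
- The arm moves only by the tool apply_moves, never from a script. Its argument "commands" is a list of rows, each a list of 5 numbers: the shift along the tool's x, y, z in units of 40 mm (1.0 is 40 mm), then the turn about the tool's z in units of 0.12 rad (1.0 is 0.12 rad), then the opening, from 0 (shut) to 1 (fully open). In form: [[dx, dy, dz, twist, claw], ...]. A call has 1 to 5 rows; each row shifts and turns the pose as measured when the row begins, along the tool's axes as they then stand; what a row does not reach is not made up. A row lasts 1/8 s, in which the tool goes at most 62.5 mm and 10.7 degrees, less where a joint would pass 70% of its speed; a pose out of reach is approached as far as the arm can. A call with a number of a shift or a turn outside -1 to 1 is refused whole. A call with a gripper value outside its range is refused whole. The fingers move at their own pace and stop on an object; "newtons" is the grip in N (left out, the last holds). Time passes only in rows, so rows that do not move let the fingers close. It gives the time, the measured TCP pose, the force and the opening at its end, in the units of the state.
- ctrl.get_state(): the state, without advancing time (a new reading comes with each control period).
- ctrl.get_image(name): name is "scene" or "top" or "wrist"; returns (picture, depth): 420x560x3 uint8, blue, green, red; 420x560 float32, m along the optical axis (not along the pixel's ray), 0 where there is no reading.
- ctrl.camera_params(name): a dict with "K" (3x3 intrinsics, pixels), "k1" (the pictures are not rectified: a ray, as slopes to the right and down, at radius r is drawn at 1 + k1 r^2 times it, then the intrinsics apply), "origin" and "rotation" of the camera in the world; the wrist camera has in their place "hand_eye" (4x4, takes a point from camera to tool coordinates, whose origin is the TCP and whose axes are the flange's). Camera axes: x right, y up, looking along -z (the intrinsics and any distortion apply to the point x, -y, -z); pixel columns grow to the right and rows downward; lengths in m; the calibration is good to about 2 mm. A picture is of the moment at which its call begins: read the wrist's pose just before it. camera_params takes no time and is no camera call.
- ctrl.close_job(): hands the job in, once; it reports no verdict.
The state is a dict: "time_s": time; "qpos": joint angles; "dq": joint speeds; "joint_torque": joint torques, N m; "position": TCP position; "eef_rot": TCP orientation; "contact_force": force on the tool from outside, world axes, zero at the start; "torque": the same for the moment, N m; "width": finger opening in m.
Only numpy, scipy, OpenCV 4.12 (cv2) and the standard library are available. Lean on these libraries where they do the work, as an engineer would, in place of code of your own. Each camera call takes 0.05 s, during which the arm holds its last target. There are 200 camera calls.

TASK

Top up the sprung sleeper magazine beside the track jig: the sleeper lying in its mouth and the spare one lying loose on the table both have to be pressed down into it, against the spring, until the two latch bolts have snapped back in over the top of the last one and hold it level. Leave the tools and other things on the bench where they are.

Things in the scene. Friction and masses are not known exactly. Their poses are not given: they have to be found in the camera images.
- magazine: Fixed sleeper magazine on a dark steel base 74 (x) x 156 (y) x 8 mm; origin: centre of the base's underside, z up, y along its length. An upright aluminium channel at each end (y = +-31 to +-46 mm) guides the sleepers' ends; between them it is open at front, back and top, so fingers can pass either side of the 18 mm wide stack. Pull knobs at z 76 to 89 reach to y = +-73 mm.
- magazine_mouth (a point): Centre of the magazine's mouth, z = 110 mm, the top of the channels. Sleepers go in flat, long side along the magazine's y. The channels are 21 mm wide inside (x) and 87 mm apart (y) up to z = 100 mm; the top 10 mm flare out by about 5 mm on every side as a lead-in.
- latch_level (a point): Point on the magazine's centre line at the flat underside of its two bolts, z = 76 mm. Two sleepers lie latched below it already, the upper one's top at this height. A sleeper latches once its whole thickness is pressed below this level; pressing its top 3 to 8 mm below is ample. Let go, the spring lifts it back up against the bolts.
- follower (a joint): Sprung black plate under the stack. 0 m as found (two sleepers), + is down, about 0.020 with four sleepers latched, stops at 0.030. Its springs push up with 6 N at 0 and gain 2.5 N per 10 mm (11 N with four sleepers); driving a sleeper past the bolts adds 2 to 3 N on the way; the first press ends at about 9 N, the second at about 12 N.
- bolt_left (a joint): Brass spring latch bolt, 10 mm wide, in the +y channel. 0 m = sprung in, its nose 7 mm into the channel; grows as it is pushed outward (0.009 at most). Bevelled above, from z = 79 mm at its tip to 89 mm at the channel's wall, flat below at z = 76 mm: a sleeper pressed down drives it out, then it snaps back over the sleeper's end.
- bolt_right (a joint): The same bolt, mirrored, in the -y channel.
- sleeper_waiting_mid (a point): Centre of the sleeper lying unlatched in the magazine's mouth, its ends on the bolts' bevels, underside about 87 mm and top 97 mm above the table. Wooden bar 84 x 18 x 10 mm, 20 g, with small drilled holes; its own y is the long axis, x across the 18 mm width, z up.
- sleeper_waiting: The same sleeper; origin in the centre of its underside.
- sleeper_spare_mid (a point): Centre of the spare sleeper, lying flat and loose on the table right of the magazine (not those in the wooden spacing jig on the left, which are fixed). Wooden bar 84 x 18 x 10 mm, 20 g, with small drilled holes; its own y is the long axis, x across the 18 mm width, z up.
- sleeper_spare: The same sleeper; origin in the centre of its underside.
- sanding_block: Cork sanding block, 35 x 64 x 22 mm, loose on the table to the right; leave it. Origin under its centre.
- side_cutters: Side cutters with red grips, 52 x 135 x 10 mm, lying loose; leave them.
- pin_vice: Pin vice (small wooden-handled hand drill), 11 x 103 x 11 mm, lying loose; leave it.
- goods_van: Small brown model goods van, 19 x 71 x 36 mm, standing loose behind the magazine; leave it.
- glue_bottle: Glue bottle, 49 mm across, 139 mm tall, standing at the right; leave it.
There are look-alikes about, which are no part of the job. Leave any black or red look-alike of the sleeper_spare alone.

How it is judged:
At the end, for the whole second after the job is handed in: Both sleepers lie in the magazine below the latch bolts, on top of the two that were there (either may be uppermost): centre within 6 mm of the magazine's centre line, between 2 and 20 mm below the bolts' underside, level within 0.06 rad and at rest; both bolts are sprung back in to within 1.5 mm (horizontal distance between each of sleeper_waiting_mid, sleeper_spare_mid and latch_level below 0.006 m and z of sleeper_waiting_mid in the frame of magazine between 0.056 and 0.074 m and angle between the z axis of each of sleeper_waiting, sleeper_spare and the z axis of magazine, either way round below 0.06 rad and linear speed of each of sleeper_waiting, sleeper_spare below 0.02 m/s and z of sleeper_spare_mid in the frame of magazine between 0.056 and 0.074 m and value of joint each of bolt_left, bolt_right below 0.0015 m); the robot touches nothing.
It fails at once if a bystander (sanding block, side cutters, pin vice, goods van or glue bottle) is moved by more than 30 mm (distance of any of sanding_block, side_cutters, pin_vice, goods_van, glue_bottle from where it was at the start of the episode above 0.03 m).
It also fails if it takes over 58 s, if anything falls off the work surface, if the arm or the gripper's body presses on something with over 40 N, if the wrist force passes 120 N, or if a joint passes its speed limit or range.

## Working session

There is one attempt and no reset: what is moved stays moved. The work goes in short steps, Python scripts to look and compute and a tool call to move; the robot and the scene stay as the last step left them, time stands still between calls to the robot, and variables do not carry over. Pictures are saved under pics/ and viewed, about 8 in all and at most 12, crops included, and the job is handed in when it is done.

Besides the shell and the picture viewer there is one more tool, called as name(argument=value, ...), one argument or row to a line, values as JSON. apply_moves: Moves the arm, as the interface text tells. Its arguments: {"type":"object","properties":{"commands":{"type":"array"},"newtons":{"type":"number"}},"required":["commands"]}

```bash
mkdir -p pics; cat > h.py <<'E'
import numpy as np, cv2
from workcell import ctrl
from scipy.spatial.transform import Rotation as R
def pose():
    s=ctrl.get_state(); q=s["eef_rot"]
    return s,R.from_quat([q[1],q[2],q[3],q[0]]).as_matrix(),np.array(s["position"])
def grab(name):
    s,Rm,p=pose(); im,d=ctrl.get_image(name); c=ctrl.camera_params(name)
    if name=="wrist":
        H=np.array(c["hand_eye"]); Rc=Rm@H[:3,:3]; o=Rm@H[:3,3]+p
    else: Rc=np.array(c["rotation"]); o=np.array(c["origin"])
    v,u=np.mgrid[0:420,0:560].astype(np.float32)
    k=np.array(c["K"],float)
    pts=cv2.undistortPoints(np.stack([u.ravel(),v.ravel()],1).reshape(-1,1,2).astype(np.float64),k,np.array([c["k1"],0,0,0.])).reshape(420,560,2)
    X=np.stack([pts[...,0],-pts[...,1],-np.ones((420,560))],-1)
    W=(X*d[...,None])@Rc.T+o; W[d==0]=np.nan
    return im,d,W,(Rc,o,X@Rc.T)
def atz(ray,o,z): # intersect ray with plane z
    return o+ray*((z-o[2])/ray[2])
E
python3 - <<'E'
from h import *
for n in("top","scene"):
    im,d,W,_=grab(n); cv2.imwrite(f"pics/{n}0.png",im); np.savez(f"{n}0.npz",im=im,W=W,o=_[1],r=_[2]); print(n,_[1],(d>0).mean())
s,Rm,p=pose();print(s,Rm)
E
```

```text
Traceback (most recent call last):
  File "h.py", line 16, in grab
    W=(X*d[...,None])@Rc.T+o; W[d==0]=np.nan
      ~~~~~~~~~~~~~~~^~~~~
ValueError: matmul: Input operand 1 has a mismatch in its core dimension 0, with gufunc signature (n?,k),(k,m?)->(n?,m?) (size 4 is different from 3)
```

```bash
sed -i 's|else: Rc=.*|else: q=c["rotation"]; Rc=R.from_quat([q[1],q[2],q[3],q[0]]).as_matrix(); o=np.array(c["origin"])|' h.py
python3 - <<'E'
from h import *
for n in("top","scene"):
    im,d,W,_=grab(n); cv2.imwrite(f"pics/{n}0.png",im); np.savez(f"{n}0.npz",im=im,W=W,o=_[1],r=_[2]); print(n,_[1],(d>0).mean())
s,Rm,p=pose();print(s,Rm)
print(ctrl.camera_params("wrist"))
E
```

```text
top [ 0.44510212 -0.13872244  0.96632358] 0.9961352040816327
scene [-0.04129984 -0.83748089  0.48949788] 0.9794600340136055
{'time_s': 0.15, 'qpos': array([-1.30631099e+00,  3.79319192e-01,  1.73461759e+00,  3.03988456e-05,
        1.02855027e+00, -3.32890276e-02]), 'dq': array([-0.00059891, -0.00217821, -0.00226109,  0.0006886 ,  0.00034808,
        0.00167645]), 'joint_torque': array([ 1.81789772e-03, -7.64116573e+01, -4.34656620e+01,  6.51200744e-02,
        4.09896614e-02, -3.49338291e-05]), 'position': array([ 0.20529742, -0.66886883,  0.1769316 ]), 'eef_rot': array([-4.45718423e-04,  9.88937828e-01,  1.48329942e-01, -3.86519330e-05]), 'contact_force': array([-0.84310161,  0.5859324 , -0.73077996]), 'torque': array([ 0.00668767, -0.01071071,  0.01655431]), 'width': 0.09124116044172023} [[ 9.55996454e-01  2.93378146e-01 -2.08675493e-04]
 [ 2.93378215e-01 -9.55996059e-01  8.70109140e-04]
 [ 5.57780580e-05 -8.93042096e-04 -9.99999600e-01]]
{'K': array([[306.93438478,   0.        , 275.76073806],
       [  0.        , 306.93438478, 211.70211406],
       [  0.        ,   0.        ,   1.        ]]), 'k1': -0.02855571406266816, 'hand_eye': array([[ 5.15699847e-04,  9.55272951e-01,  2.95725079e-01,
         8.42196270e-02],
       [ 9.99999279e-01, -1.71896402e-04, -1.18857519e-03,
         8.15004896e-05],
       [-1.08457965e-03,  2.95725479e-01, -9.55272351e-01,
        -2.07678950e-01],
       [ 0.00000000e+00,  0.00000000e+00,  0.00000000e+00,
         1.00000000e+00]])}
```

View pics/top0.png

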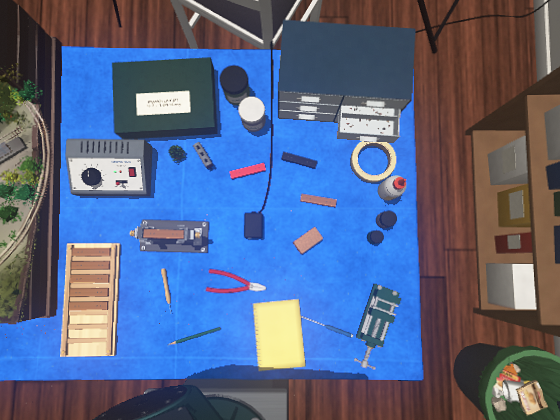

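View pics/scene0.png

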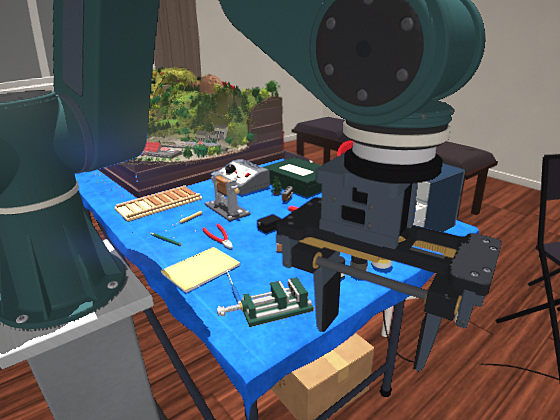

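In the top view (image right = −y, up = +x) the magazine is at about (172,236) with the waiting sleeper in its mouth. There are four candidates for the spare:
- (318,200): a brown wooden bar. It fits the description, lying right of the magazine.
- (248,171): red look-alike.
- (299,160): black look-alike.
- (308,240): a wider block, which is the cork sander.

I'll confirm this in an enlarged crop.

```bash
python3 - <<'E'
from h import *
f=np.load("top0.npz"); im,W=f["im"],f["W"]
a=cv2.resize(im[185:265,120:220],None,fx=7,fy=7,interpolation=cv2.INTER_CUBIC)[:, :]
b=cv2.resize(im[145:260,225:345],(480,460),interpolation=cv2.INTER_CUBIC)
a=cv2.resize(a,(460*100//80*8//10,368)); 
c=np.zeros((460,480+a.shape[1],3),np.uint8); c[:,:480]=b; c[:368,480:]=a
c=cv2.resize(c,(800,int(c.shape[0]*800/c.shape[1])))
cv2.imwrite("pics/crop1.png",c)
def seg(box,zlo,zhi):
    x0,y0,x1,y1=box; P=W[y0:y1,x0:x1].reshape(-1,3); P=P[(P[:,2]>zlo)&(P[:,2]<zhi)]
    r=cv2.minAreaRect((P[:,:2]*1000).astype(np.float32)); print(box,len(P),P.mean(0).round(4),P[:,2].max().round(4),r)
seg((296,188,342,212),.005,.02)
seg((290,225,326,257),.01,.04)
seg((130,215,215,255),.09,.101)
seg((130,215,215,255),.102,.118)
seg((130,215,215,255),.003,.02)
seg((225,160,270,182),.005,.02)
E
```

```text
(296, 188, 342, 212) 279 [ 0.5831 -0.2313  0.0096] 0.0153 ((583.3141479492188, -231.45291137695312), (83.75625610351562, 18.306198120117188), 80.33605194091797)
(290, 225, 326, 257) 399 [ 0.4892 -0.2065  0.0214] 0.0263 ((489.4269714355469, -206.8644256591797), (33.6093864440918, 61.92914962768555), 35.71338653564453)
(130, 215, 215, 255) 469 [0.4981 0.099  0.0961] 0.101 ((497.7222900390625, 101.25603485107422), (140.5172576904297, 24.832595825195312), 88.2011947631836)
(130, 215, 215, 255) 200 [0.4982 0.1064 0.1071] 0.113 ((497.60845947265625, 101.98419189453125), (104.76677703857422, 37.2120246887207), 87.58808135986328)
(130, 215, 215, 255) 1436 [0.4959 0.0954 0.0083] 0.0188 ((495.96917724609375, 106.88188171386719), (190.73788452148438, 82.60344696044922), 86.28441619873047)
(225, 160, 270, 182) 289 [ 0.6519 -0.0669  0.0098] 0.015 ((651.93603515625, -71.45802307128906), (93.37203216552734, 40.87060546875), 84.7975845336914)
```

View pics/crop1.png

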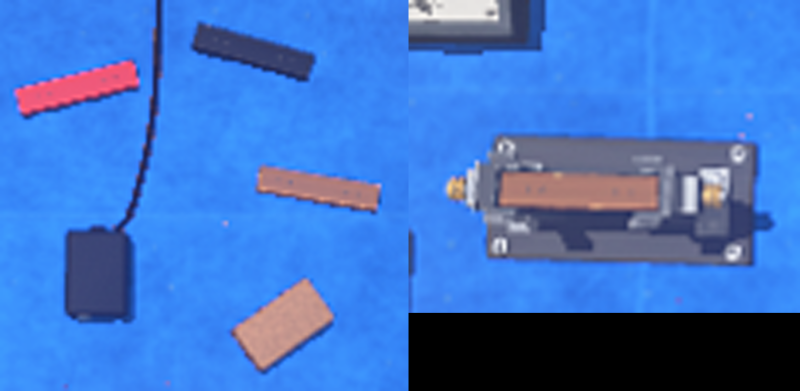

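The crop shows the plain brown 84×18 mm bar with drilled holes at (318,200), so that is the spare. The cork block is clearly separate. Next I move over to the magazine, turning the tool x axis along its length.

apply_moves(
  commands=[
    [0.79,-0.52,-0.4,-1,0],
    [0.84,-0.42,-0.4,-1,0],
    [0.89,-0.32,-0.4,-1,0],
    [0.92,-0.21,-0.4,-1,0],
    [0.94,-0.1,0,-1,0],
  ],
  newtons=15,
)

```text
time_s: 0.78
position: [0.326, -0.519, 0.2415]
eef_rot: [-0.002, 0.898, 0.441, 0.0]
contact_force: [1.0, 0.6, 0.3]
width: 0.0444
```

apply_moves(
  commands=[
    [0.94,0.01,0,-1,0],
    [0.94,0.13,0,-1,0],
    [0.91,0.24,0,-1,0],
    [0.88,0.35,0,-1,0],
    [0.83,0.45,0,-1,0],
  ],
)

```text
time_s: 1.4
position: [0.4456, -0.3649, 0.2416]
eef_rot: [-0.001, 0.72, 0.694, 0.001]
contact_force: [-0.6, -0.0, -1.1]
width: 0.0006
```

apply_moves(
  commands=[
    [1,0.15,0,0,0],
    [1,0.15,0,0,0],
    [1,0.15,0,0,0],
    [1,0.15,0,0,0],
    [1,0.15,0,0,0],
  ],
)

```text
time_s: 2.02
position: [0.4838, -0.1596, 0.2416]
eef_rot: [-0.002, 0.72, 0.694, 0.001]
contact_force: [0.3, -0.6, -0.2]
width: 0.0006
```

apply_moves(
  commands=[
    [1,0.15,0,0,0],
    [1,0.1,0,0,0],
    [1,0.1,0,0,0],
    [1,0.1,0,0,0],
    [1,0.0,0,0,0],
  ],
)

```text
time_s: 2.65
position: [0.5088, 0.0464, 0.2422]
eef_rot: [-0.002, 0.72, 0.694, 0.001]
contact_force: [0.3, -0.3, -0.2]
width: 0.0006
```

```bash
python3 - <<'E'
from h import *
im,d,W,(Rc,o,r)=grab("wrist"); s,Rm,p=pose()
print(p,np.arctan2(Rm[1,0],Rm[0,0]),s["qpos"])
np.savez("w1.npz",im=im,W=W,o=o,r=r)
cv2.imwrite("pics/w1.png",im)
E
```

```text
[0.50868133 0.04953746 0.24218891] 1.5352100893536207 [ 0.04856875 -0.00367271  2.06585209  0.00550522  1.08074101  0.08155651]
```

View pics/w1.png

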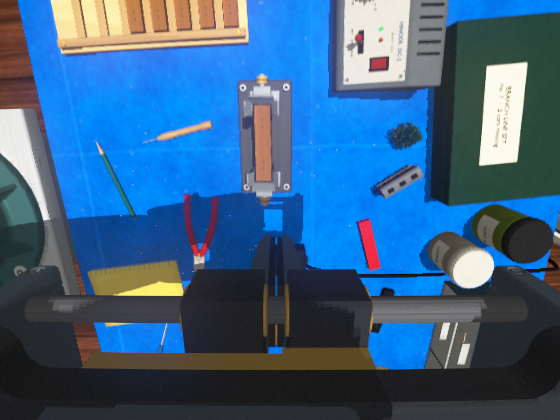

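The wrist view shows the magazine base at about (238–293, 80–193), the waiting sleeper centred at (262,143), and the gripper tips at (275,245). Measuring from this frame.

```bash
python3 - <<'E'
from h import *
f=np.load("w1.npz"); W,im,r,o=f["W"],f["im"],f["r"],f["o"]
def rect(m,n):
    P=W[m]; q=cv2.minAreaRect((P[:,:2]*1000).astype(np.float32)); print(n,m.sum(),P.mean(0).round(4),q)
B=np.zeros(W.shape[:2],bool); B[70:205,230:305]=1
hsv=cv2.cvtColor(im,cv2.COLOR_BGR2HSV); wood=((hsv[...,0]<15)|(hsv[...,0]>172))&(hsv[...,1]>80)&(hsv[...,2]>40)
z=W[...,2]
C=np.zeros_like(B); C[95:190,245:280]=1
m=C&wood
m=cv2.morphologyEx(m.astype(np.uint8),cv2.MORPH_OPEN,np.ones((3,3)))>0
print(np.nanpercentile(z[m],[5,50,95]))
ray=r[m]; Q=o+ray*((0.097-o[2])/ray[:,2:]); print("sleeper z.097",cv2.minAreaRect((Q[:,:2]*1000).astype(np.float32)))
mm=m&(z>.085)&(z<.105); rect(mm,"slp")
rect(B&(z>.104)&(z<.115),"chan")
# base: non-blue region low
low=B&(hsv[...,1]<110)&(z<.015)&(z>.004); low=cv2.morphologyEx(low.astype(np.uint8),cv2.MORPH_OPEN,np.ones((3,3)))>0
rect(low,"base")
E
```

```text
[0.09553357 0.09704379 0.0984622 ]
sleeper z.097 ((495.45953369140625, 102.21958923339844), (83.08938598632812, 17.753488540649414), 87.8980484008789)
slp 1162 [0.4957 0.1033 0.0969] ((495.69024658203125, 102.24720001220703), (83.77489471435547, 17.671009063720703), 88.65099334716797)
chan 604 [0.4952 0.1049 0.1081] ((495.2414245605469, 101.33425903320312), (102.2165298461914, 37.343658447265625), 88.74163818359375)
base 3153 [0.4992 0.1089 0.0085] ((495.52777099609375, 102.1031494140625), (152.19651794433594, 71.80001068115234), 88.14398956298828)
```

apply_moves(
  commands=[
    [0.65,-0.19,0,0,0],
    [0.65,-0.19,0,0,0],
    [0,0,0.7,0,0],
    [0,0,0.7,0,0],
    [0,0,0.7,0,0],
  ],
)

```text
time_s: 3.32
position: [0.4956, 0.1061, 0.158]
eef_rot: [-0.001, 0.718, 0.696, 0.003]
contact_force: [-0.6, 0.4, -0.1]
width: 0.0008
```

```bash
cat > rem.py <<'E'
import sys; from h import *
s,Rm,p=pose(); t=np.array([float(v) for v in sys.argv[1:4]]); h=np.arctan2(Rm[1,0],Rm[0,0])
print("t",s["time_s"],"p",p.round(4),"h",h.round(4),"units",(Rm.T@(t-p)/.04).round(3),"twist",((h-float(sys.argv[4]))/.12).round(2),"F",np.round(s["contact_force"],1),"w",s["width"])
E
python3 rem.py .4955 .102 .100 1.539
```

```text
t 3.325 p [0.4956 0.1061 0.158 ] h 1.5384 units [-0.11  -0.002  1.451] twist -0.01 F [-0.6  0.4 -0.1] w 0.0007906481356295906
```

apply_moves(
  commands=[
    [-0.11,0,0.7,0,0],
    [0,0,0.6,0,0],
    [0,0,0.2,0,0],
    [0,0,0.2,0,0],
    [0,0,0.2,0,0],
  ],
)

```text
time_s: 3.95
position: [0.4949, 0.1019, 0.0789]
eef_rot: [-0.002, 0.718, 0.696, 0.002]
contact_force: [-0.3, 0.0, 0.7]
width: 0.0002
```

apply_moves(
  commands=[
    [0,0,0.2,0,0],
    [0,0,0.15,0,0],
    [0,0,0.1,0,0],
  ],
)

```text
time_s: 4.32
position: [0.4955, 0.1021, 0.0604]
eef_rot: [-0.001, 0.718, 0.696, 0.003]
contact_force: [0.1, 0.2, 1.6]
width: 0.0007
```

Only 1.6 N at z 60 mm, where I expected about 9 N. I need to look before going further.

```bash
python3 rem.py .4955 .102 .071 1.539; python3 - <<'E'
from h import *
im,d,W,_=grab("wrist"); im2,d2,W2,_2=grab("scene")
np.savez("w2.npz",im=im,W=W)
a=cv2.resize(im[130:330,180:380],(400,400),interpolation=cv2.INTER_CUBIC)
b=cv2.resize(im2[150:230,190:270],(400,400),interpolation=cv2.INTER_CUBIC)
cv2.imwrite("pics/w2.png",np.hstack([a,b]))
E
```

```text
t 4.325 p [0.4955 0.1021 0.0604] h 1.5387 units [-0.001  0.001 -0.266] twist -0.0 F [0.1 0.2 1.6] w 0.0006588211908299344
```

View pics/w2.png

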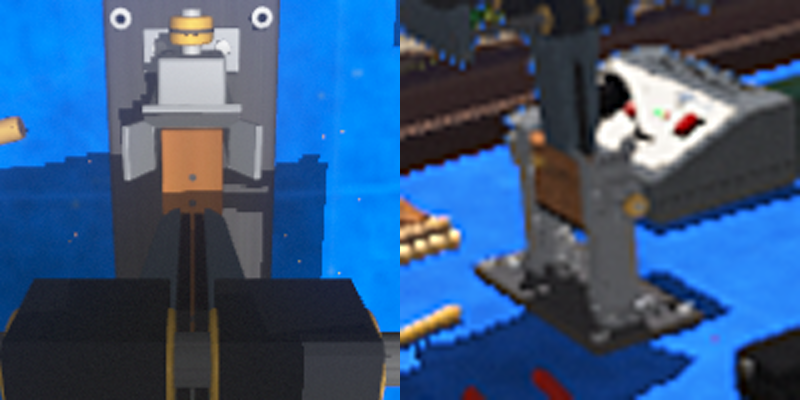

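```bash
python3 - <<'E'
from h import *
f=np.load("w2.npz"); W=f["W"]
for v in range(192,262,4): print(v,[W[v,u].round(3).tolist() for u in (265,275,287)])
s,_,_=pose(); print(s["contact_force"],s["joint_torque"])
E
```

```text
192 [[0.491, 0.146, 0.101], [0.497, 0.146, 0.102], [0.503, 0.145, 0.101]]
196 [[0.491, 0.143, 0.097], [0.496, 0.142, 0.097], [0.503, 0.142, 0.097]]
200 [[0.491, 0.14, 0.096], [0.496, 0.14, 0.097], [0.503, 0.14, 0.096]]
204 [[0.49, 0.138, 0.098], [0.496, 0.138, 0.098], [0.503, 0.137, 0.097]]
208 [[0.49, 0.135, 0.097], [0.496, 0.135, 0.097], [0.503, 0.135, 0.097]]
212 [[0.49, 0.133, 0.098], [0.496, 0.133, 0.098], [0.503, 0.132, 0.096]]
216 [[0.49, 0.13, 0.097], [0.496, 0.13, 0.096], [0.503, 0.13, 0.097]]
220 [[0.49, 0.128, 0.097], [0.496, 0.128, 0.097], [0.503, 0.128, 0.097]]
224 [[0.49, 0.125, 0.096], [0.496, 0.125, 0.097], [0.503, 0.125, 0.097]]
228 [[0.49, 0.123, 0.098], [0.496, 0.122, 0.096], [0.503, 0.123, 0.097]]
232 [[0.49, 0.12, 0.097], [0.496, 0.121, 0.098], [0.503, 0.12, 0.096]]
236 [[0.49, 0.12, 0.102], [0.496, 0.118, 0.098], [0.503, 0.119, 0.101]]
240 [[0.49, 0.12, 0.108], [0.496, 0.115, 0.098], [0.502, 0.12, 0.109]]
244 [[0.49, 0.119, 0.112], [0.495, 0.112, 0.097], [0.502, 0.119, 0.114]]
248 [[0.49, 0.119, 0.118], [0.495, 0.11, 0.097], [0.502, 0.119, 0.117]]
252 [[0.49, 0.119, 0.123], [0.495, 0.107, 0.097], [0.502, 0.119, 0.123]]
256 [[0.491, 0.119, 0.128], [0.495, 0.105, 0.098], [0.502, 0.119, 0.128]]
260 [[0.491, 0.119, 0.132], [0.495, 0.102, 0.097], [0.501, 0.119, 0.132]]
[-0.2250255   0.312235   -0.86898015] [-7.85967022e-04 -5.40154123e+01 -3.15530598e+01  6.34946139e-02
 -1.22101293e-01 -7.98583260e-04]
```

```bash
python3 - <<'E'
from h import *
W=np.load("w1.npz")["W"]
p=np.array([0.50868,0.04954,0.24219])
for v in range(228,300,6): print(v,[(W[v,u]-p).round(3).tolist() for u in (262,268,275,281,290)])
E
python3 rem.py .4955 .102 .071 1.539
```

```text
228 [[-0.024, -0.084, -0.243], [-0.015, -0.084, -0.243], [-0.004, -0.085, -0.244], [0.005, -0.085, -0.243], [0.019, -0.085, -0.243]]
234 [[-0.025, -0.094, -0.242], [-0.004, 0.015, 0.038], [-0.005, -0.094, -0.243], [0.005, -0.094, -0.241], [0.019, -0.095, -0.242]]
240 [[-0.007, 0.014, 0.047], [-0.003, 0.014, 0.047], [-0.005, -0.104, -0.241], [0.004, 0.012, 0.043], [0.009, 0.014, 0.047]]
246 [[-0.006, 0.014, 0.055], [-0.003, 0.014, 0.056], [-0.005, -0.11, -0.231], [0.004, 0.012, 0.051], [0.009, 0.014, 0.056]]
252 [[-0.006, 0.014, 0.063], [-0.003, 0.014, 0.063], [-0.005, -0.112, -0.214], [0.004, 0.012, 0.059], [nan, nan, nan]]
258 [[-0.006, 0.014, 0.07], [-0.003, 0.014, 0.07], [-0.005, -0.122, -0.214], [0.004, 0.013, 0.067], [0.008, 0.014, 0.07]]
264 [[-0.006, 0.014, 0.077], [-0.003, 0.014, 0.076], [-0.006, -0.132, -0.214], [0.003, 0.012, 0.073], [0.008, 0.014, 0.076]]
270 [[-0.003, 0.035, 0.122], [-0.003, 0.012, 0.079], [-0.006, -0.142, -0.213], [0.003, 0.012, 0.08], [0.006, 0.034, 0.122]]
276 [[-0.002, 0.034, 0.125], [-0.003, 0.013, 0.085], [-0.007, -0.168, -0.243], [0.003, 0.012, 0.085], [0.006, 0.034, 0.125]]
282 [[-0.002, 0.035, 0.129], [-0.002, 0.013, 0.091], [-0.008, -0.179, -0.242], [0.003, 0.013, 0.091], [0.006, 0.034, 0.128]]
288 [[-0.002, 0.034, 0.132], [-0.002, 0.011, 0.092], [-0.008, -0.19, -0.242], [0.003, 0.011, 0.093], [0.006, 0.034, 0.132]]
294 [[-0.002, 0.034, 0.134], [-0.003, 0.008, 0.092], [-0.008, -0.201, -0.242], [0.003, 0.008, 0.093], [0.006, 0.034, 0.135]]
t 4.425 p [0.4954 0.1021 0.0604] h 1.5388 units [-0.     0.003 -0.266] twist -0.0 F [-0.2  0.3 -0.9] w 0.0005261100342635165
```

The depth image places the visible fingertips about 37 mm behind the reported TCP, and there is a slit between the shut fingers. So at TCP z 60 mm they are only just resting on the sleeper, which is still at 97 mm. Next I measure how much clearance the gripper body leaves.

```bash
python3 - <<'E'
from h import *
for f,p in(("w1.npz",[0.50868,0.04954,0.24219]),("w2.npz",[.4954,.1021,.0604])):
    W=np.load(f)["W"]-np.array(p)
    for u in (30,120,200,230,255,320,350,450,530):
        c=W[225:419,u]; ok=(c[:,2]>0.02)&(abs(c[:,1])<.1); 
        i=np.nanargmin(np.where(ok,c[:,2],9)); print(u,i+225,c[i].round(3),end=' ')
    print()
E
```

```text
30 271 [-0.078  0.036  0.12 ] 120 295 [-0.045  0.031  0.128] 200 269 [-0.022  0.035  0.121] 230 269 [-0.013  0.035  0.121] 255 253 [-0.01   0.015  0.065] 320 270 [0.016 0.034 0.121] 350 270 [0.025 0.033 0.121] 450 295 [0.054 0.028 0.128] 530 273 [0.082 0.031 0.123] 
30 268 [-0.079  0.039  0.119] 120 296 [-0.046  0.034  0.128] 200 269 [-0.023  0.038  0.12 ] 230 269 [-0.013  0.038  0.12 ] 255 252 [-0.01   0.017  0.062] 320 269 [0.015 0.037 0.12 ] 350 270 [0.025 0.036 0.121] 450 297 [0.053 0.031 0.129] 530 273 [0.081 0.035 0.124]
```

The body is shifted by the same amount (about 120 mm instead of 79), so everything is offset about 38–40 mm and the clearance is as specified. Pressing on down to a reported z of about 33 mm.

apply_moves(
  commands=[
    [0,0,0.15,0,0],
    [0,0,0.15,0,0],
    [0,0,0.1,0,0],
  ],
)

```text
time_s: 4.8
position: [0.497, 0.1025, 0.0454]
eef_rot: [-0.001, 0.718, 0.696, 0.004]
contact_force: [-4.0, 0.9, 8.7]
width: 0.0007
```

apply_moves(
  commands=[
    [0,0,0.1,0,0],
    [0,0,0.1,0,0],
  ],
)

```text
time_s: 5.05
position: [0.497, 0.1025, 0.0377]
eef_rot: [-0.001, 0.718, 0.696, 0.003]
contact_force: [-3.4, -1.1, 8.2]
width: 0.0007
```

apply_moves(
  commands=[
    [0,0,0.1,0,0],
    [0,0,0.06,0,0],
  ],
)

```text
time_s: 5.3
position: [0.497, 0.1025, 0.0317]
eef_rot: [-0.001, 0.718, 0.696, 0.003]
contact_force: [-3.4, -0.8, 10.3]
width: 0.0006
```

apply_moves(
  commands=[
    [0,0,-0.2,0,0],
    [0,0,-0.6,0,0],
    [0,0,-1,0,0],
    [0,0,-1,0,0],
    [-0.9,0,-1,0,0.5],
  ],
)

```text
time_s: 5.92
position: [0.4936, 0.066, 0.1853]
eef_rot: [-0.002, 0.718, 0.697, 0.001]
contact_force: [0.3, 0.5, 0.2]
width: 0.0075
```

apply_moves(
  commands=[
    [-1,0,0,0,0.5],
    [0,0,0,0,0.5],
  ],
)

```text
time_s: 6.18
position: [0.4942, 0.0238, 0.1885]
eef_rot: [-0.0, 0.718, 0.696, 0.003]
contact_force: [-0.0, -0.2, 0.2]
width: 0.0273
```

```bash
python3 - <<'E'
from h import *
s,Rm,p=pose(); im,d,W,_=grab("wrist"); np.savez("w3.npz",im=im,W=W,p=p)
print(p, s["width"],s["contact_force"])
hsv=cv2.cvtColor(im,cv2.COLOR_BGR2HSV)
m=(abs(W[...,0]-.4955)<.006)&(abs(W[...,1]-.102)<.03)
z=W[...,2]; print("stack z",np.nanpercentile(z[m],[5,50,95]))
for y in (.074,.09,.102,.115,.128,.137): 
    q=(abs(W[...,0]-.4955)<.005)&(abs(W[...,1]-y)<.003); print(y,np.nanmedian(z[q]),q.sum())
# finger profile in tool frame
T=(W-p)@Rm
g=(T[...,2]<-.02)&(T[...,2]>-.09)&(abs(T[...,0])<.06)&(abs(T[...,1])<.07)
P=T[g]; print("tip z",np.percentile(P[:,2],[99.5,99,95])); 
for lo in range(-90,-30,10):
    k=P[(P[:,2]>lo/1000)&(P[:,2]<lo/1000+.01)]
    if len(k): L=k[k[:,1]<0,1];Rr=k[k[:,1]>0,1];print(lo,L.min(),L.max(),Rr.min(),Rr.max(),k[:,0].max())
a=im[60:300,160:400]; cv2.imwrite("pics/w3.png",cv2.resize(a,(600,600),interpolation=cv2.INTER_CUBIC))
E
```

```text
[0.49416315 0.02378713 0.18854401] 0.02731757374406623 [-0.02689911 -0.22428258  0.17593268]
stack z [0.07520382 0.07654104 0.07777653]
0.074 0.07649544529553984 54
0.09 0.07663036587408173 60
0.102 0.07637832682643014 58
0.115 0.0766634462443713 62
0.128 0.07674344533121177 68
0.137 0.07721426645633281 78
tip z [-0.03736164 -0.03809077 -0.04156254]
-90 -0.024689336608933552 -0.013716835459702535 0.013696091998257115 0.025214369152625586 0.018223570449916095
-80 -0.02555410708277911 -0.013778342484304316 0.013742380900245932 0.025397438817210922 0.018552330347530812
-70 -0.024471407295239854 -0.013778090405257149 0.013772278581855098 0.024944112124719482 0.0181089426509195
-60 -0.0239052982989441 -0.01382028294037339 0.013790586111263419 0.02393653426658685 0.01815231765135485
-50 -0.022804655951492142 -0.013865854799854777 0.01380317426555025 0.02306204599662986 0.018151466723637138
-40 -0.020862381217184398 -0.013872571096273345 0.01383640690933285 0.020256051483293236 0.01782542356007745
```

View pics/w3.png

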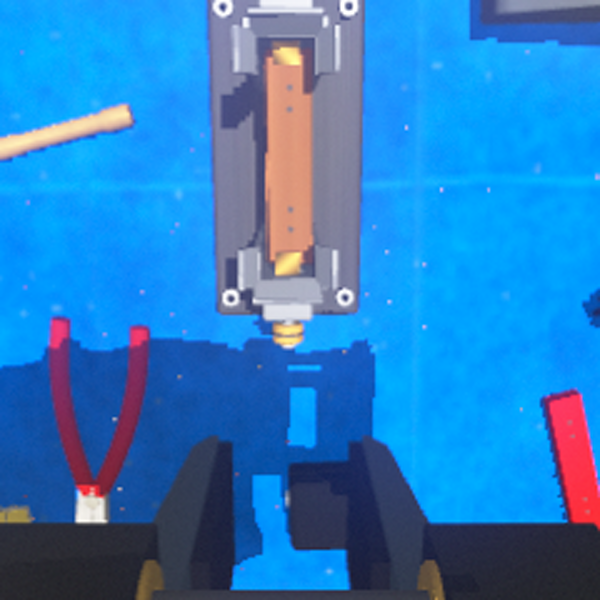

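The first sleeper is latched: its top is level at 76–77 mm, with both brass bolts in over its ends at (287,55) and (287,265) in the crop. The gripper geometry confirms the 37.5 mm tip offset. On to the spare.

apply_moves(
  commands=[
    [-0.97,0.37,0,0,0.5],
    [-0.97,0.37,0,0,0.5],
    [-0.97,0.37,0,0,0.5],
    [-0.97,0.37,0,0,0.5],
    [-0.97,0.37,0,0,0.5],
  ],
)

```text
time_s: 6.85
position: [0.5648, -0.1708, 0.1861]
eef_rot: [-0.001, 0.716, 0.699, 0.003]
contact_force: [0.0, 0.0, -0.1]
width: 0.0458
```

apply_moves(
  commands=[
    [-0.4,0.37,0.5,0.57,0.5],
    [-0.3,0.2,0.5,0.57,0.5],
    [0,0,0,0,0.5],
  ],
)

```text
time_s: 7.22
position: [0.5882, -0.2, 0.1435]
eef_rot: [-0.002, 0.763, 0.647, 0.003]
contact_force: [0.1, 0.8, 0.5]
width: 0.0456
```

```bash
cat > sp.py <<'E'
from h import *
s,Rm,p=pose(); im,d,W,(Rc,o,r)=grab("wrist"); np.savez("w4.npz",im=im,W=W,p=p)
hsv=cv2.cvtColor(im,cv2.COLOR_BGR2HSV)
m=(abs(W[...,0]-.583)<.04)&(abs(W[...,1]+.231)<.06)&(W[...,2]>.003)&(W[...,2]<.018)&((hsv[...,0]<20)|(hsv[...,0]>170))
P=W[m]; q=cv2.minAreaRect((P[:,:2]*1000).astype(np.float32)); print(m.sum(),q,P.mean(0),np.argwhere(m).min(0),np.argwhere(m).max(0))
E
python3 sp.py; python3 rem.py .583 -.2315 .0 1.402
```

```text
317 ((581.2041015625, -231.61495971679688), (82.51849365234375, 16.162111282348633), 80.32831573486328) [ 0.58374287 -0.21060463  0.0104421 ] [187 267] [253 281]
t 7.275 p [ 0.5885 -0.1997  0.1444] h 1.4073 units [-0.832 -0.012  3.605] twist 0.04 F [ 0.4 -0.2  1.1] w 0.04547248867187293
```

apply_moves(
  commands=[
    [-0.42,-0.02,0.3,0.04,0.5],
    [-0.41,-0.02,0.6,0,0.5],
    [0,0,0.9,0,0.5],
    [0,0,0.9,0,0.5],
    [0,0,0.7,0,0.5],
  ],
)

```text
time_s: 7.9
position: [0.5834, -0.2336, 0.008]
eef_rot: [0.002, 0.762, 0.648, 0.005]
contact_force: [0.2, -0.5, 0.4]
width: 0.0457
```

```bash
python3 rem.py .582 -.2315 -.0335 1.402
```

```text
t 7.9 p [ 0.5834 -0.2336  0.008 ] h 1.4096 units [ 0.04  -0.053  1.038] twist 0.06 F [ 0.2 -0.5  0.4] w 0.045657122188402885
```

apply_moves(
  commands=[
    [0.04,-0.03,0.5,0.06,0.5],
    [0,0,0.4,0,0.5],
    [0,0,0.1,0,0.5],
    [0,0,0,0,0.5],
  ],
)

```text
time_s: 8.4
position: [0.5822, -0.2317, -0.0343]
eef_rot: [0.001, 0.764, 0.646, 0.005]
contact_force: [-0.1, -0.2, -0.0]
width: 0.0458
```

```bash
python3 rem.py .582 -.2315 -.0335 1.402
```

```text
t 8.4 p [ 0.5822 -0.2317 -0.0343] h 1.4035 units [ 0.005 -0.005 -0.02 ] twist 0.01 F [-0.1 -0.2 -0. ] w 0.045783505123325664
```

apply_moves(
  commands=[
    [0,0,0,0,0],
    [0,0,0,0,0],
    [0,0,0,0,0],
    [0,0,0,0,0],
    [0,0,0,0,0],
  ],
  newtons=15,
)

```text
time_s: 9.02
position: [0.5836, -0.2323, -0.0321]
eef_rot: [0.003, 0.764, 0.646, 0.005]
contact_force: [-1.1, 0.3, -0.2]
width: 0.018
```

apply_moves(
  commands=[
    [0,0,-0.5,0,0],
    [0,0,-1,0,0],
    [0,0,-1,0,0],
    [0,0,-1,0,0],
    [0,0,-1,0,0],
  ],
)

```text
time_s: 9.65
position: [0.5799, -0.2322, 0.1557]
eef_rot: [0.002, 0.764, 0.646, 0.005]
contact_force: [0.7, -0.1, -0.6]
width: 0.0178
```

```bash
python3 rem.py .4955 .102 .100 1.539; python3 - <<'E'
from h import *
s,Rm,p=pose(); im,d,W,_=grab("wrist"); T=(W-p)@Rm
hsv=cv2.cvtColor(im,cv2.COLOR_BGR2HSV)
m=(abs(T[...,0])<.07)&(abs(T[...,1])<.03)&(T[...,2]<0)&(T[...,2]>-.06)&(hsv[...,1]>60)&((hsv[...,0]<20)|(hsv[...,0]>170))
P=T[m]; print(m.sum(), np.percentile(P,[1,50,99],axis=0))
q=cv2.minAreaRect((P[:,:2]*1000).astype(np.float32)); print(q)
cv2.imwrite("pics/w5.png",cv2.resize(im[60:300,160:400],(600,600),interpolation=cv2.INTER_CUBIC))
E
```

```text
t 9.65 p [ 0.5799 -0.2322  0.1557] h 1.4037 units [ 7.881 -3.482  1.403] twist -1.13 F [ 0.7 -0.1 -0.6] w 0.017786945815953425
2959 [[-0.02047518 -0.00866568 -0.04421113]
 [ 0.01203699 -0.00027303 -0.04282193]
 [ 0.04113609  0.00872878 -0.04146347]]
((-0.30517578125, 0.12974166870117188), (83.90167236328125, 17.91458511352539), 0.144916832447052)
```

View pics/w5.png

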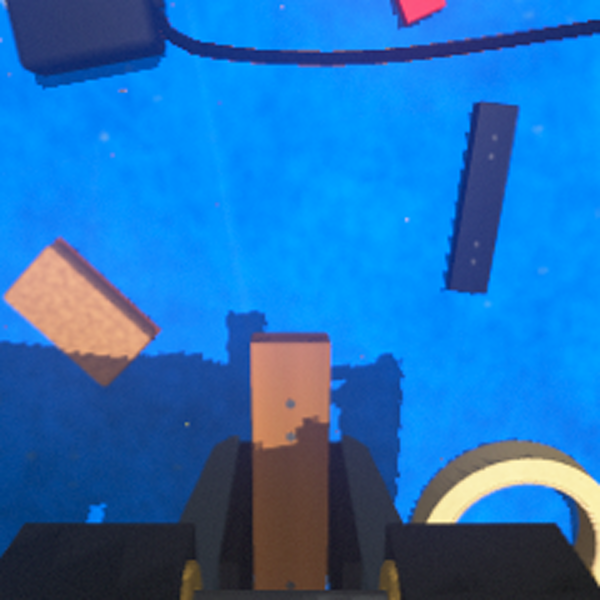

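The spare is held centred and square between the fingers (crop centre 290,460). Carrying it to the mouth.

apply_moves(
  commands=[
    [0.96,-0.43,0,0,0],
    [0.96,-0.43,0,0,0],
    [0.96,-0.43,0,0,0],
    [0.96,-0.43,0,0,0],
    [0.96,-0.43,0,0,0],
  ],
)

```text
time_s: 10.32
position: [0.5302, -0.0269, 0.1684]
eef_rot: [0.009, 0.765, 0.644, 0.009]
contact_force: [-0.0, -0.1, -0.2]
width: 0.018
```

apply_moves(
  commands=[
    [0.96,-0.43,0,0,0],
    [0.96,-0.43,0,0,0],
    [0.5,-0.3,0,-0.6,0],
    [0,0,0.4,-0.53,0],
    [0,0,0,0,0],
  ],
)

```text
time_s: 10.95
position: [0.4998, 0.0822, 0.1566]
eef_rot: [0.011, 0.717, 0.697, 0.011]
contact_force: [0.0, -0.4, -0.3]
width: 0.018
```

```bash
python3 rem.py .4955 .102 .088 1.539
```

```text
t 10.95 p [0.4998 0.0822 0.1566] h 1.542 units [ 0.491 -0.174  1.71 ] twist 0.02 F [ 0.  -0.4 -0.3] w 0.018034268026799027
```

```bash
cat > sl.py <<'E'
from h import *
s,Rm,p=pose(); c=p+Rm@np.array([-.0003,0,-.0378]); print("sleeper c",c.round(4),"zaxis",Rm[:,2].round(4),"units",(Rm.T@(np.array([.4955,.102,c[2]])-c)/.04).round(3),"h",np.arctan2(Rm[1,0],Rm[0,0]).round(4),"F",np.round(s["contact_force"],1),"w",round(s["width"],4),"t",s["time_s"])
E
python3 sl.py
```

```text
sleeper c [0.4986 0.082  0.1944] zaxis [ 0.0312 -0.0011 -0.9995] units [ 0.498 -0.091 -0.003] h 1.542 F [ 0.  -0.4 -0.3] w 0.018 t 10.95
```

apply_moves(
  commands=[
    [0.3,-0.05,0.3,0,0],
    [0.2,-0.04,0.4,0,0],
    [0,0,0.4,0,0],
    [0,0,0.4,0,0],
    [0,0,0,0,0],
  ],
)

```text
time_s: 11.58
position: [0.4987, 0.1031, 0.0931]
eef_rot: [0.011, 0.719, 0.695, 0.011]
contact_force: [-1.0, 0.6, 0.5]
width: 0.0177
```

```bash
python3 sl.py
```

```text
sleeper c [0.4975 0.1029 0.1309] zaxis [ 0.0314 -0.0011 -0.9995] units [-0.024 -0.05  -0.002] h 1.5377 F [-1.   0.6  0.5] w 0.0177 t 11.575
```

apply_moves(
  commands=[
    [-0.03,-0.07,0.15,0,0],
    [0,-0.02,0.25,0,0],
    [0,0,0.25,0,0],
    [0,0,0.2,0,0],
    [0,0,0,0,0],
  ],
)

```text
time_s: 12.2
position: [0.4965, 0.1016, 0.057]
eef_rot: [0.012, 0.719, 0.695, 0.011]
contact_force: [1.1, -0.3, -0.4]
width: 0.0176
```

```bash
python3 sl.py
```

```text
sleeper c [0.4952 0.1013 0.0948] zaxis [ 0.0322 -0.001  -0.9995] units [0.017 0.006 0.   ] h 1.5369 F [ 1.1 -0.3 -0.4] w 0.0176 t 12.2
```

apply_moves(
  commands=[
    [0,0,0,0,0.35],
    [0,0,0,0,0.35],
    [0,0,0,0,0.35],
    [0,0,-0.4,0,0.35],
    [0,0,-0.8,0,0.35],
  ],
)

```text
time_s: 12.82
position: [0.4941, 0.1015, 0.1063]
eef_rot: [0.011, 0.719, 0.695, 0.01]
contact_force: [0.3, -0.6, 1.1]
width: 0.032
```

apply_moves(
  commands=[
    [0,0,-0.5,0,0],
    [0,0,0,0,0],
    [0,0,0,0,0],
    [0,0,0,0,0],
  ],
)

```text
time_s: 13.32
position: [0.4948, 0.1018, 0.1303]
eef_rot: [0.012, 0.719, 0.695, 0.012]
contact_force: [-0.1, 0.4, -0.0]
width: 0.0006
```

```bash
cat > st.py <<'E'
from h import *
s,Rm,p=pose(); im,d,W,_=grab("wrist"); z=W[...,2]
for y in (.064,.070,.082,.09,.102,.115,.125,.133,.141): 
    for dx in(-.005,.005):
        q=(abs(W[...,0]-.4955-dx)<.003)&(abs(W[...,1]-y)<.003)&(z<.105); print(y,dx,round(float(np.nanmedian(z[q])),4) if q.any() else None,q.sum(),end=' | ')
    print()
cv2.imwrite("pics/w6.png",cv2.resize(im[60:300,160:400],(600,600),interpolation=cv2.INTER_CUBIC))
E
python3 st.py; python3 sl.py
```

```text
0.064 -0.005 None 0 | 0.064 0.005 None 0 | 
0.07 -0.005 None 0 | 0.07 0.005 None 0 | 
0.082 -0.005 None 0 | 0.082 0.005 None 0 | 
0.09 -0.005 0.0971 17 | 0.09 0.005 0.0971 20 | 
0.102 -0.005 0.0971 47 | 0.102 0.005 0.0972 48 | 
0.115 -0.005 0.0969 54 | 0.115 0.005 0.0971 56 | 
0.125 -0.005 0.097 53 | 0.125 0.005 0.0972 52 | 
0.133 -0.005 0.097 56 | 0.133 0.005 0.0971 53 | 
0.141 -0.005 0.0969 56 | 0.141 0.005 0.0969 62 | 
sleeper c [0.4934 0.1015 0.168 ] zaxis [ 3.420e-02 -7.000e-04 -9.994e-01] units [0.013 0.053 0.002] h 1.5371 F [-0.2 -0.4  0.3] w 0.0006 t 13.375
```

The spare sits level in the mouth with its top at 97 mm. Now the second press.

apply_moves(
  commands=[
    [0,0,0.7,0,0],
    [0,0,0.6,0,0],
    [0,0,0.25,0,0],
    [0,0,0.15,0,0],
  ],
)

```text
time_s: 13.88
position: [0.4967, 0.1017, 0.0594]
eef_rot: [0.012, 0.719, 0.695, 0.011]
contact_force: [-0.3, -0.3, 9.2]
width: 0.0007
```

```bash
python3 sl.py
```

```text
sleeper c [0.4955 0.1014 0.0972] zaxis [ 3.280e-02 -9.000e-04 -9.995e-01] units [0.014 0.    0.   ] h 1.537 F [-0.3 -0.3  9.2] w 0.0007 t 13.875
```

apply_moves(
  commands=[
    [0,-0.01,0.15,0,0],
    [0,-0.01,0.15,0,0],
    [0,-0.01,0.15,0,0],
    [0,0,0.12,0,0],
  ],
)

```text
time_s: 14.38
position: [0.498, 0.1017, 0.0387]
eef_rot: [0.013, 0.719, 0.695, 0.012]
contact_force: [-6.9, -0.1, 13.2]
width: 0.0006
```

```bash
python3 sl.py
```

```text
sleeper c [0.4967 0.1015 0.0765] zaxis [ 0.0348 -0.0012 -0.9994] units [ 0.012 -0.031 -0.001] h 1.5376 F [-6.9 -0.1 13.2] w 0.0006 t 14.375
```

apply_moves(
  commands=[
    [0,-0.03,0.08,0,0],
    [0,-0.02,0.08,0,0],
    [0,-0.01,0.02,0,0],
  ],
)

```text
time_s: 14.75
position: [0.4981, 0.1018, 0.0337]
eef_rot: [0.014, 0.719, 0.695, 0.013]
contact_force: [-2.8, -1.8, 8.9]
width: 0.0006
```

apply_moves(
  commands=[
    [0,-0.02,0.06,0,0],
    [0,-0.01,0.03,0,0],
  ],
)

```text
time_s: 15.0
position: [0.4982, 0.1018, 0.0318]
eef_rot: [0.014, 0.718, 0.695, 0.014]
contact_force: [-4.8, -2.6, 13.2]
width: 0.0003
```

apply_moves(
  commands=[
    [0,0,-0.2,0,0],
    [0,0,-0.6,0,0],
    [0,0,-1,0,0],
    [0,0,-1,0,0],
    [-0.9,0,-1,0,0],
  ],
)

```text
time_s: 15.62
position: [0.4904, 0.0664, 0.1878]
eef_rot: [0.014, 0.718, 0.696, 0.013]
contact_force: [0.2, -0.5, -0.2]
width: 0.0002
```

apply_moves(
  commands=[
    [-1,0,0,0,0],
    [0,0,0,0,0],
    [0,0,0,0,0],
  ],
)

```text
time_s: 16.0
position: [0.4914, 0.0245, 0.1926]
eef_rot: [0.017, 0.718, 0.696, 0.016]
contact_force: [-0.7, 0.3, -1.0]
width: 0.0002
```

```bash
python3 st.py; python3 sl.py
```

```text
0.064 -0.005 0.078 37 | 0.064 0.005 0.0773 32 | 
0.07 -0.005 0.0767 35 | 0.07 0.005 0.0765 34 | 
0.082 -0.005 0.0765 36 | 0.082 0.005 0.0767 35 | 
0.09 -0.005 0.0767 36 | 0.09 0.005 0.0764 36 | 
0.102 -0.005 0.0764 38 | 0.102 0.005 0.0763 35 | 
0.115 -0.005 0.0765 41 | 0.115 0.005 0.0768 36 | 
0.125 -0.005 0.0762 40 | 0.125 0.005 0.0766 38 | 
0.133 -0.005 0.0763 40 | 0.133 0.005 0.0768 39 | 
0.141 -0.005 0.0771 38 | 0.141 0.005 0.0835 42 | 
sleeper c [0.4896 0.0245 0.2301] zaxis [ 0.0454 -0.0016 -0.999 ] units [1.942 0.088 0.004] h 1.5396 F [-0.2 -0.   0.6] w 0.0005 t 16.05
```

View pics/w6.png

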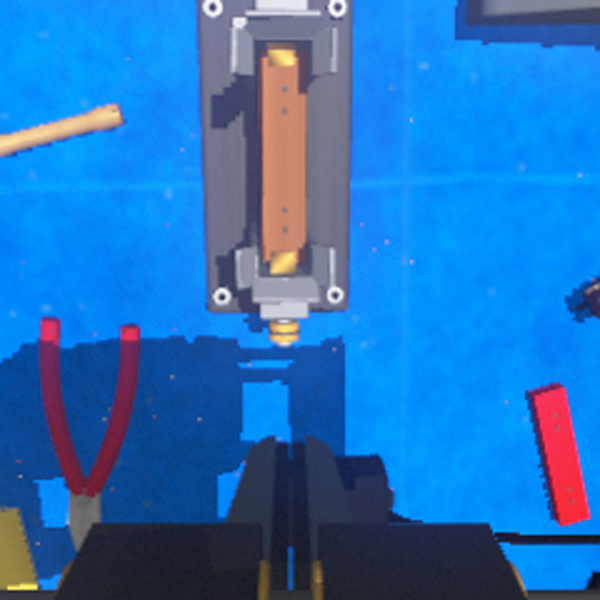

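The top sleeper is level at 76.5 mm, and both bolts are over its ends at (282,57) and (284,262), as after the first press. The gripper is clear of everything, so I hand in.

```bash
python3 -c "
from workcell import ctrl
print(ctrl.close_job())"
```

```text
the job is handed in; nothing more can be done
None
```

Both sleepers are pressed into the magazine and latched, and I handed the job in at about 16 s on the robot's clock (limit 58 s). I pressed the waiting sleeper down first, with shut fingers. Then I picked the spare off the table, set it level in the mouth and pressed it in the same way.

**Last checks:** After the second press, the wrist depth image showed the top sleeper level at 76–77 mm at points along its length. Both brass bolts were back in over its ends, and the gripper was clear of everything. I kept the arm well away from the other things on the bench, but did not measure their positions again at the end.

**What disagreed or differed from the brief:**
- **Fingertip position:** The real fingertips sit about 37.5 mm behind the reported TCP. My first push therefore stopped on top of the sleeper. I measured the offset from the images and used it for every move after that.
- **Press force:** The presses ended at 10 N and 13 N, against the 9 N and 12 N expected, with up to 7 N of sideways force.
- **Tool tilt:** The tool tilted by up to about 0.045 rad over the run. The top sleeper still ended level.

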